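Bolt the shield of a tube spinner

ROBOT

A 7-joint arm with a two-finger parallel gripper is mounted at the origin on the work surface. World frame = base frame: x ahead of the robot, y to its left, z up, the work surface at z = 0. Lengths are in mm, angles in rad, forces in N, time in s.
With the tool pointing down it reaches from about 350 to 900 mm from the base axis. Payload 8.1 kg.
Tool frame: the origin (TCP) lies at the very end of the fingers, on their centre line; the grasp point (between the pads) lies ctrl.pinch_z behind it (ctrl.pinch_z is the distance from the TCP to the grasp point, in mm); x points along the fingers, z is the direction in which the jaws open and shut, and the axes are right-handed (so a half turn about x gives the same grasp; the last joint's range is limited). The gripper opens to 92 mm and grips with 3 to 60 N. Pads are 19 mm wide; open, the fingers measure 130 mm over their backs; the gripper's body (75 mm by 190 mm) begins 47 mm behind the grasp point.
Start: joints at [-1.335, 0.434, 0.025, 1.573, -0.012, 1.134, -0.075], TCP at [207.75, 589.476, 226.742] pointing down, gripper open.
Joint ranges: [-2.62, 2.62], [-0.44, 2.09], [-1.27, 1.32], [0.08, 2.57], [-1.32, 4.46], [0.12, 2], [-2.74, 2.74]. Speed limits (rad/s): [2.22, 2.22, 3.01, 3.01, 3.14, 3.14, 3.14].

INTERFACE

Orientations are given as a rotation vector (axis times angle).
In Python, from bench import ctrl gives the robot as it stands.
- The arm moves only by the shell command python3 -m creep 'ROWS'. ROWS is JSON, a list that holds one entry, the list of rows, each a list of 5 numbers: the shift along the tool's x, y, z in cm, then the turn about the tool's x in degrees, then the closure, from 0 (fully open) to 1 (shut). A call has 1 to 10 rows; each row is the pose to reach, as a shift and turn from the pose commanded when the call began, along the tool's axes at that moment; what a row does not reach only later rows make up. A row lasts 1/12 s, in which the tool goes at most 41.7 mm and 7.16 degrees, less where a joint would pass 70% of its speed; a pose out of reach is approached as far as the arm can. A call with a gripper value outside its range is refused whole. The fingers move at their own pace and stop on an object; the grip force is fixed at half the most. Time passes only in rows, so rows that repeat a pose let the fingers close. It gives the time, the measured TCP pose, the force and the opening at its end, in the units of the state.
- ctrl.sense(): the state, without advancing time (a new reading comes with each control period).
- ctrl.camera(name): name is "scene" or "top"; returns a dict with "color" (400x640x3 uint8, red, green, blue), "range_z" (400x640 float32, mm along the optical axis (not along the pixel's ray), 0 where there is no reading), "vfov" (degrees; the focal length in pixels is half the picture's height over the tangent of half this angle, whatever the lens; pixels are square), "cx", "cy" (the principal point, pixels), "distortion" ([k1, k2, p1, p2, k3] as OpenCV has them; the pictures are not rectified), "camera_from_world" (4x4, takes a point from world to camera coordinates). Camera axes: x right, y up, looking along -z (the intrinsics and any distortion apply to the point x, -y, -z); pixel columns grow to the right and rows downward; lengths in mm; the calibration is good to about 2 mm. A picture is of the moment at which its call begins.
- ctrl.job_done(): hands the job in, once; it reports no verdict.
The state is a dict: "t": time; "joint_pos": joint angles; "qd": joint speeds; "joint_torque": joint torques, N m; "tcp_pos": TCP position; "tool_rot": TCP orientation; "contact_force": force on the tool from outside, world axes, zero at the start; "moment": the same for the moment, N m; "grip_width": finger opening in mm.
Only numpy, scipy, OpenCV 4.12 (cv2) and the standard library are available. Lean on these libraries where they do the work, as an engineer would, in place of code of your own. Each camera call takes 0.05 s, during which the arm holds its last target.

TASK

Bolt the amber shield of the tube spinner shut: lift the bolt's handle out of the notch it lies in, slide the bolt into the keeper on the shield until it meets the stop post, and let the handle down into the far notch so that it lies fully home, then let go. Be gentle: do not ram the stop or force the handle down onto the metal, and leave everything else where it stands.

Things in the scene. Friction and masses are not known exactly. Their poses are not given: they have to be found in the camera images.
- spinner: Tube spinner: fixed white box 260 (x) by 340 (y) by 100 mm high, a closed flat amber shield on its deck. Origin: centre of its underside; x points to the shield's hinges, y along the bolt's slide (towards the keeper), z up. The steel barrel bolt lies along y at the deck's front; in front of its rod, 18 to 24 mm to -x of the axis, stands a steel plate with two notches open upwards, 12 mm wide.
- notch_start (a point): Fixed point on the bolt's axis abreast of the first notch, 130 mm above the table; axes as the spinner's. The far notch is in a catch clamped at a different place on every spinner: its middle is 48 to 84 mm along +y from here and is not measured: find it by feel. Its outer wall is the stop post, 32 mm above the axis, which halts the arm at any lift, 2.5 mm past the notch's middle.
- knob (a point): Centre of the black knob on the handle's end: a cylinder 18 mm in diameter, 18 mm long, its flat ends facing +y and -y of the spinner. Pinched from above on these ends it can pivot between the fingers. It is 65 mm from the bolt's axis: to -x and level with the axis when down (30 mm above the deck), on a circle about the axis when lifted. Nothing else is within 25 mm of its sides.
- bolt (a joint): Slide of the bolt (m): 0 with the handle mid in the first notch, growing along the spinner's +y; starts within 1.5 mm of 0. The rod is 12 mm thick and slides with about 1.5 N of friction and some drag.
- handle (a joint): Lift of the handle (rad): 0 lying level, fully home in a notch; grows as the knob is raised, at most 0.95. Its arm, 7 mm thick, clears the ridge between the notches (7 mm above the axis) from 0.6 up. It weighs 50 to 90 g and falls back by itself when let go.
- reagent_bottle: Bystander: amber bottle, 64 mm in diameter, 150 mm high, loose. Origin: centre of its underside.
- beaker: Bystander: open glass beaker, 72 mm wide, 90 mm high, loose. Origin: centre of its underside.
- tube_rack: Bystander: white rack with capped tubes, 70 by 200 by 93 mm, loose. Origin: centre of its underside.
- marker: Bystander: black marker pen, 14 mm thick, about 130 mm long, lying on the table. Origin: underside.
- spatula: Bystander: steel spatula 180 mm long lying on the table. Origin: underside.
- tip_box: Bystander: grey box with a clear lid, 90 by 120 by 62 mm, loose. Origin: centre of its underside.
- small_jar: Bystander: small glass jar, 32 mm in diameter, 45 mm high, standing on the spinner's deck beside the shield, at the end away from the keeper. Origin: centre of its underside.

How it is judged (in metres and radians):
On the way, in this order (a step that is already met when the one before it is completed fails the run):
1. the handle is lifted clear of the first notch (value of joint handle above 0.5 rad and value of joint bolt below 0.015 m), for 0.1 s.
2. the bolt is slid across to the far notch with its handle lifted (value of joint handle above 0.4 rad and value of joint bolt above 0.035 m), for 0.1 s.
At the end, for the whole second after the job is handed in: The bolt stands at least 43 mm along its slide, in the keeper, its handle lies in the far notch within 0.08 rad of level, and the bolt is at rest (value of joint bolt above 0.043 m and value of joint handle below 0.08 rad and velocity of joint bolt between -0.01 and 0.01 m/s); the robot touches nothing.
It fails at once if the bolt or its handle is pressed against the metal of the plate, notches or stop post with more than 20 N (contact force between bolt and spinner above 20 N).
It fails at once if a bystander is moved by more than 25 mm (distance of any of reagent_bottle, beaker, tube_rack, marker, spatula, tip_box, small_jar from where it was at the start of the episode above 0.025 m).
It also fails if it takes over 58 s, if anything falls off the work surface, if the arm or the gripper's body presses on something with over 40 N, if the wrist force passes 120 N, or if a joint passes its speed limit or range.

## Working session

There is one attempt and no reset: what is moved stays moved. The work goes in short steps, Python scripts to look and compute and a shell command to move; the robot and the scene stay as the last step left them, time stands still between calls to the robot, and variables do not carry over. Pictures are saved under pics/ and viewed, and the job is handed in when it is done.

```bash
ls; mkdir -p pics
python3 - <<'E'
from bench import ctrl
import cv2,numpy as np,pickle
print(ctrl.sense(), ctrl.pinch_z)
for n in("scene","top"):
    d=ctrl.camera(n); pickle.dump(d,open(f"{n}.pkl","wb"))
    cv2.imwrite(f"pics/{n}0.png",d["color"][:,:,::-1])
    print(n,d["vfov"],d["cx"],d["cy"],d["distortion"],d["camera_from_world"])
E
```

```text
pics
{'t': 0.0, 'joint_pos': array([-1.33459513,  0.43518444,  0.02498736,  1.57411732, -0.01157033,
        1.13395557, -0.07511341]), 'qd': array([ 0.00055307, -0.00021401, -0.00079452, -0.00165267, -0.00072799,
       -0.00234296, -0.00010986]), 'joint_torque': array([ 7.90008398e-04, -6.67839789e+01,  9.85062830e-01, -3.14463508e+01,
       -6.05870923e-02,  4.28708049e-02,  1.49078505e-04]), 'tcp_pos': array([207.62613204, 588.96948428, 225.96125498]), 'tool_rot': array([-0.95703377,  1.35184008,  0.95535849]), 'contact_force': array([ 1.05241859, -0.86960422,  0.80731825]), 'moment': array([-0.01366482,  0.0347834 ,  0.04104768]), 'grip_width': 91.91559839960871} 18.8
scene 51.75285404372444 309.55473579737685 207.66862378486394 [-0.02121005  0.          0.          0.          0.        ] [[ 5.32016338e-01  8.46727413e-01  3.36225789e-03 -2.78229791e+02]
 [-4.63478529e-01  2.87885384e-01  8.38039175e-01  1.61795492e+02]
 [ 7.08622797e-01 -4.47408867e-01  5.45599703e-01 -1.83199469e+03]
 [ 0.00000000e+00  0.00000000e+00  0.00000000e+00  1.00000000e+00]]
top 43.32699312004405 324.91745921269126 202.44067738950298 [-0.10429058  0.          0.          0.          0.        ] [[-1.35363050e-02 -9.99876322e-01  8.00681987e-03 -9.64720264e+00]
 [ 9.94981466e-01 -1.26752368e-02  9.92533138e-02 -5.43527417e+02]
 [-9.91395500e-02  9.31016050e-03  9.95029985e-01 -1.56756955e+03]
 [ 0.00000000e+00  0.00000000e+00  0.00000000e+00  1.00000000e+00]]
```

View pics/scene0.png

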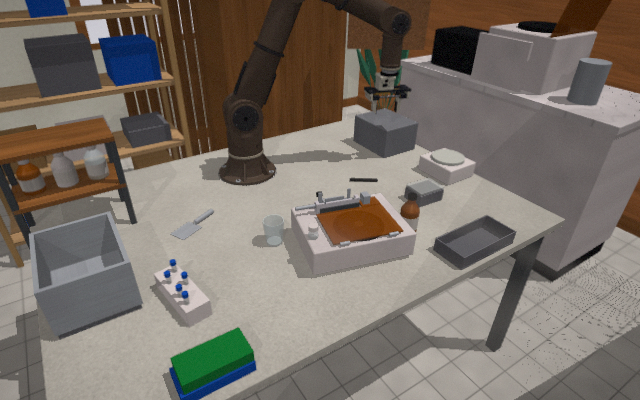

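View pics/top0.png

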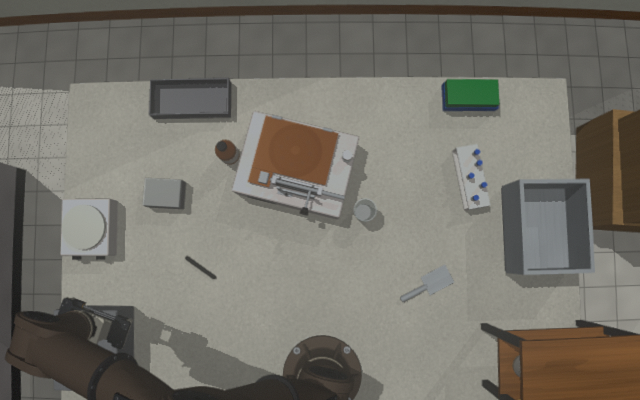

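The scene view shows the spinner near (350,230). In the top view the knob is near (304,211), with the beaker at (364,211) and the bottle at (226,151). I'll enlarge the top view.

```bash
cat > h.py <<'E'
import numpy as np,cv2,pickle
def K(d):
    f=200/np.tan(np.radians(d["vfov"]/2)); return np.array([[f,0,d["cx"]],[0,f,d["cy"]],[0,0,1.]])
def rays(d,uv):
    p=cv2.undistortPoints(np.array(uv,float).reshape(-1,1,2),K(d),np.array(d["distortion"])).reshape(-1,2)
    M=np.array(d["camera_from_world"]); R,t=M[:3,:3],M[:3,3]
    dirs=np.c_[p[:,0],-p[:,1],-np.ones(len(p))]
    return -R.T@t, dirs@R
def atz(d,uv,z):
    o,v=rays(d,uv); return o+v*((z-o[2])/v[:,2])[:,None]
def proj(d,P):
    P=np.atleast_2d(P).astype(float);M=np.array(d["camera_from_world"]);c=P@M[:3,:3].T+M[:3,3]
    q=c*[1,-1,-1]
    return cv2.projectPoints(q.reshape(-1,1,3),np.zeros(3),np.zeros(3),K(d),np.array(d["distortion"]))[0].reshape(-1,2)
def crop(d,x0,y0,x1,y1,s,fn):
    cv2.imwrite(fn,cv2.resize(d["color"][y0:y1,x0:x1,::-1],None,fx=s,fy=s,interpolation=cv2.INTER_CUBIC))
E
python3 - <<'E'
from h import *
d=pickle.load(open("top.pkl","rb")); crop(d,220,100,380,220,5,"pics/topc.png")
d=pickle.load(open("scene.pkl","rb")); crop(d,280,170,440,280,5,"pics/scc.png")
E
```

```text
(no output)
```

View pics/topc.png

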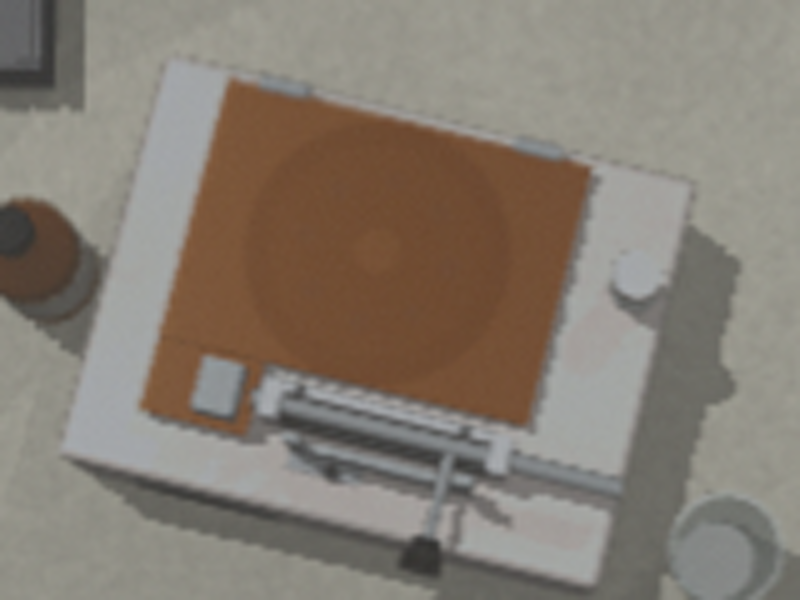

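View pics/scc.png

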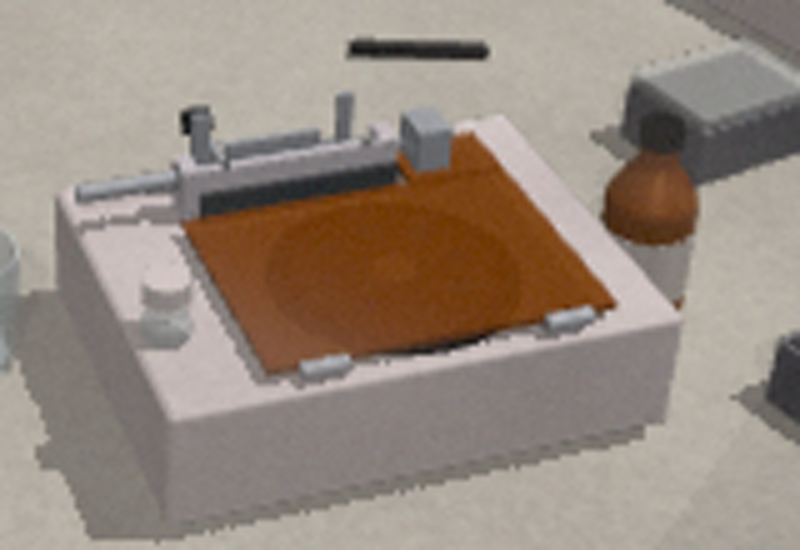

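The enlarged top view shows the deck corners at about (172,58), (690,183), (65,455) and (597,585). The knob is at (421,555), the arm leaves the rod at (447,465), and the catch/post sits around (325,460).

Run:
```python
from h import *
d=pickle.load(open("top.pkl","rb"))
f=lambda uv:[((u+.5)/5-.5+220,(v+.5)/5-.5+100) for u,v in uv]
c=atz(d,f([(172,58),(690,183),(65,455),(597,585)]),100)
print(c.round(1)); TL,TR,BL,BR=c
print("edges",np.linalg.norm(TL-TR),np.linalg.norm(BL-BR),np.linalg.norm(TL-BL),np.linalg.norm(TR-BR))
# fit rigid
from scipy.optimize import least_squares
m=np.array([[130,170],[130,-170],[-130,170],[-130,-170]])
R=lambda a:np.array([[np.cos(a),-np.sin(a)],[np.sin(a),np.cos(a)]])
s=least_squares(lambda p:(m@R(p[2]).T+p[:2]-c[:,:2]).ravel(),[c[:,0].mean(),c[:,1].mean(),-.2])
print(s.x,np.degrees(s.x[2]),s.fun.reshape(4,2).round(1))
p=s.x
loc=lambda P:(P[:,:2]-p[:2])@R(p[2])
names=["knob","rodL","rodR","armbase"]
P=atz(d,f([(421,553),(300,405),(600,481),(449,460)]),132)
print(P.round(1)); print(loc(P).round(1))
# pose of knob via depth
M=np.array(d["camera_from_world"])
for u,v in f([(421,545),(421,555),(420,565),(300,405),(600,481)]):
    z=d["range_z"][int(round(v)),int(round(u))]; o,vv=rays(d,[(u,v)]); w=o+vv[0]*z; print(w.round(1),loc(w[None]).round(1))
ds=pickle.load(open("scene.pkl","rb"))
M2=lambda u,v:(( u+.5)/5-.5+280,(v+.5)/5-.5+170)
for uv in [(190,120),(344,115),(344,98)]:
    u,v=M2(*uv); z=ds["range_z"][int(round(v)),int(round(u))]; o,vv=rays(ds,[(u,v)]); w=o+vv[0]*z; print(uv,w.round(1),loc(w[None]).round(1))
```

```text
[[ 822.3  199.3  100. ]
 [ 739.2 -119.2  100. ]
 [ 575.8  263.6  100. ]
 [ 492.7  -58.   100. ]]
edges 329.1338339457494 332.11706529282543 254.7679591764186 254.01409698296368
[ 6.57473667e+02  7.14132558e+01 -2.52341259e-01] -14.458089153738035 [[ 3.5  4.3]
 [ 1.7 -6.4]
 [-1.7  4.9]
 [-3.5 -2.8]]
[[510.7  46.9 132. ]
 [599.8 118.  132. ]
 [552.1 -59.6 132. ]
 [565.8  29.7 132. ]]
[[-136.   -60.4]
 [ -67.4   30.7]
 [ -69.3 -153.1]
 [ -78.4  -63.2]]
[514.5  46.5 141.8] [[-132.2  -59.8]]
[508.7  46.5 141.9] [[-137.9  -61.2]]
[503.8  47.6 129.6] [[-142.9  -61.4]]
[599.2 117.6 136.6] [[-68.   30.2]]
[551.6 -59.4 136.7] [[ -69.9 -153.1]]
(190, 120) [546.8  15.9 159.4] [[-93.3 -81.4]]
(344, 115) [574.7 122.9 143.7] [[-93.   29.2]]
(344, 98) [579.3 118.3 160.8] [[-87.4  25.9]]
```

```bash
cat >> h.py <<'E'
from scipy.spatial.transform import Rotation as Ro
YAW=np.radians(-14.7)
SX=np.array([np.cos(YAW),np.sin(YAW),0]);SY=np.array([-np.sin(YAW),np.cos(YAW),0]);SZ=np.array([0,0,1.])
def st(s):
    R=Ro.from_rotvec(s["tool_rot"]).as_matrix()
    f=s["contact_force"]
    return R,f"t={s['t']:.2f} tcp={np.round(s['tcp_pos'],1)} F(spinner xyz)={f@SX:.1f},{f@SY:.1f},{f@SZ:.1f} w={s['grip_width']:.1f}"
E
python3 - <<'E'
from h import *
from bench import ctrl
s=ctrl.sense(); R,t=st(s); print(t);print(R.round(3)); print("joint7",s["joint_pos"][6])
# angle about tool x to bring z to +-SY
for sg in(1,-1):
    z=R.T@(sg*SY); print("turn",sg,np.degrees(np.arctan2(-z[1],z[2])))
g=np.array([512,46.5,0]); g[2]=200
print("shift cm",(R.T@(g-s["tcp_pos"])/10).round(2))
E
```

```text
t=0.10 tcp=[207.6 589.  226. ] F(spinner xyz)=-0.4,-0.0,0.2 w=91.9
[[-0.    -0.943  0.332]
 [-0.001  0.332  0.943]
 [-1.    -0.    -0.001]]
joint7 -0.07510503722334612
turn 1 -4.714742704952817
turn -1 175.2852572950472
shift cm [  2.67 -46.74 -41.05]
```

```bash
python3 -m creep '[[[0,-3,-2.6,-1,0],[0,-6,-5.3,-2,0],[0,-9,-7.9,-3,0],[0,-12,-10.5,-4,0],[0,-15,-13.2,-4.7,0],[0,-18,-15.8,-4.7,0],[0,-21,-18.4,-4.7,0],[0,-24,-21.1,-4.7,0],[0,-27,-23.7,-4.7,0],[0,-30,-26.3,-4.7,0]]]'
python3 - <<'E'
from h import *
from bench import ctrl
s=ctrl.sense(); R,t=st(s); print(t)
g=np.array([512,46.5,180]); print("shift cm",(R.T@(g-s["tcp_pos"])/10).round(2),"zaxis·SY",R[:,2]@SY, R[:,1]@SX)
E
```

```text
t: 0.93
tcp_pos: [403.6, 239.7, 226.7]
tool_rot: [-1.018, 1.32, 1.018]
contact_force: [0.2, 0.1, -0.8]
grip_width: 91.5
t=0.93 tcp=[403.6 239.7 226.7] F(spinner xyz)=0.2,0.1,-0.8 w=91.5
shift cm [  4.66 -15.39 -15.93] zaxis·SY 0.9999999757768584 -0.9999999545338223
```

```bash
python3 -m creep '[[[0,-2.6,-2.7,0,0.3],[0,-5.2,-5.4,0,0.5],[0.5,-7.8,-8,0,0.5],[1,-10.4,-10.7,0,0.5],[1.5,-13,-13.4,0,0.5],[2,-15.4,-15.9,0,0.5],[2,-15.4,-15.9,0,0.5],[2,-15.4,-15.9,0,0.5]]]'
python3 - <<'E'
from h import *
from bench import ctrl
s=ctrl.sense(); R,t=st(s); print(t)
for n in("top","scene"):
    d=ctrl.camera(n)
    pickle.dump(d,open(n+"1.pkl","wb"))
    P=[512,46.5,130]; print(n,proj(d,P))
    crop(d,*((260,160,360,240) if n=="top" else (270,150,390,240)),6,f"pics/{n}1.png")
E
```

```text
t: 1.6
tcp_pos: [512.0, 46.6, 206.2]
tool_rot: [-1.015, 1.323, 1.015]
contact_force: [0.0, 1.9, 0.8]
grip_width: 46.9
t=1.60 tcp=[512.   46.6 206.2] F(spinner xyz)=-0.4,1.8,0.8 w=46.9
top [[303.93919271 209.80757954]]
scene [[319.42530025 194.06345458]]
```

View pics/top1.png

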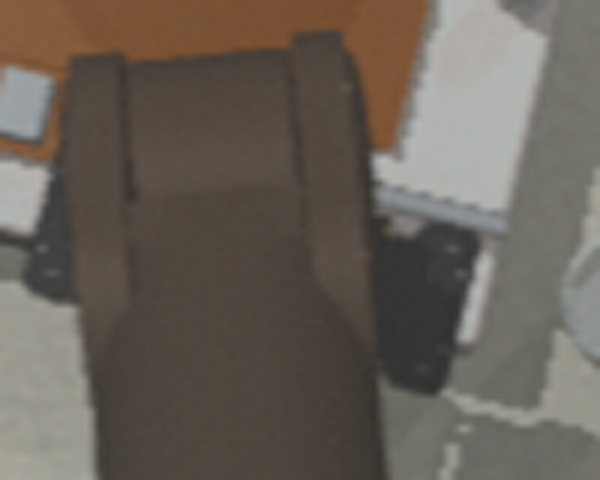

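View pics/scene1.png

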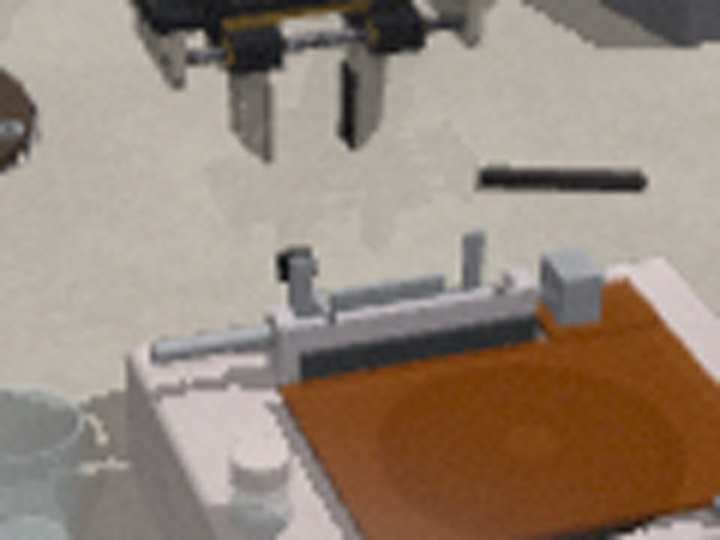

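The scene view shows the knob at (296,263) in the crop, i.e. full pixel (319.3,193.8). My predicted position projects to (319.4,194.1), so they match. The fingers sit above it and straddle it. Descending.

```bash
python3 -m creep '[[[2,0,0,0,0.5],[4,0,0,0,0.5],[6,0,0,0,0.6],[7.5,0,0,0,0.65],[8.5,0,0,0,0.65],[9.2,0,0,0,0.65],[9.2,0,0,0,0.65],[9.2,0,0,0,0.65]]]'
python3 - <<'E'
from h import *
from bench import ctrl
s=ctrl.sense(); R,t=st(s); print(t)
d=ctrl.camera("scene"); pickle.dump(d,open("scene2.pkl","wb"))
tc=s["tcp_pos"]; w=s["grip_width"]/2
print(proj(d,[tc,tc+SY*w,tc-SY*w,[512,46.5,130]]))
crop(d,290,165,350,215,12,"pics/scene2.png")
E
```

```text
t: 2.37
tcp_pos: [511.9, 49.4, 115.0]
tool_rot: [-1.018, 1.319, 1.019]
contact_force: [-0.2, -0.5, 1.0]
grip_width: 32.1
t=2.37 tcp=[511.9  49.4 115. ] F(spinner xyz)=-0.1,-0.5,1.0 w=32.1
[[320.02621217 197.51830431]
 [324.40198171 196.80441815]
 [315.62533857 198.23632785]
 [319.42530025 194.06345458]]
```

View pics/scene2.png

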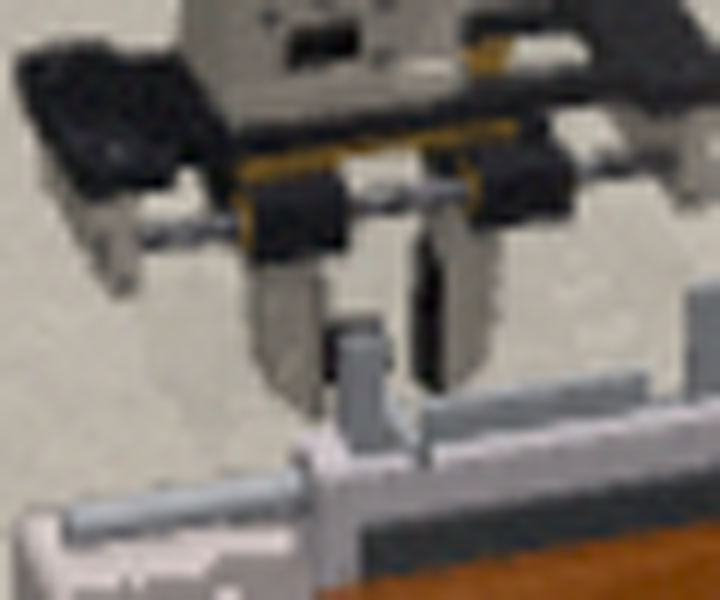

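The crop shows the knob between the pads, centred near x≈357, while the jaw centre is near 367. The fingers are about 2.7 mm too far towards +y, which agrees with the measured TCP.

```bash
python3 -m creep '[[[0,0,-0.27,0,0.65],[0,0,-0.27,0,0.65],[0,0,-0.27,0,0.68],[0,0,-0.27,0,0.68]]]'
python3 - <<'E'
from h import *
from bench import ctrl
s=ctrl.sense(); R,t=st(s); print(t); print((s["tcp_pos"]-[512,46.5,130])@np.c_[SX,SY,SZ])
d=ctrl.camera("scene")
print(proj(d,[s["tcp_pos"],[512,46.5,130]]))
crop(d,290,165,350,215,12,"pics/scene3.png")
E
```

```text
t: 2.75
tcp_pos: [511.3, 46.1, 115.1]
tool_rot: [-1.018, 1.319, 1.017]
contact_force: [-0.8, -0.0, 0.3]
grip_width: 29.5
t=2.75 tcp=[511.3  46.1 115.1] F(spinner xyz)=-0.8,-0.2,0.3 w=29.5
[ -0.55297205  -0.52246494 -14.88509361]
[[319.16081978 197.68764661]
 [319.42530025 194.06345458]]
```

View pics/scene3.png

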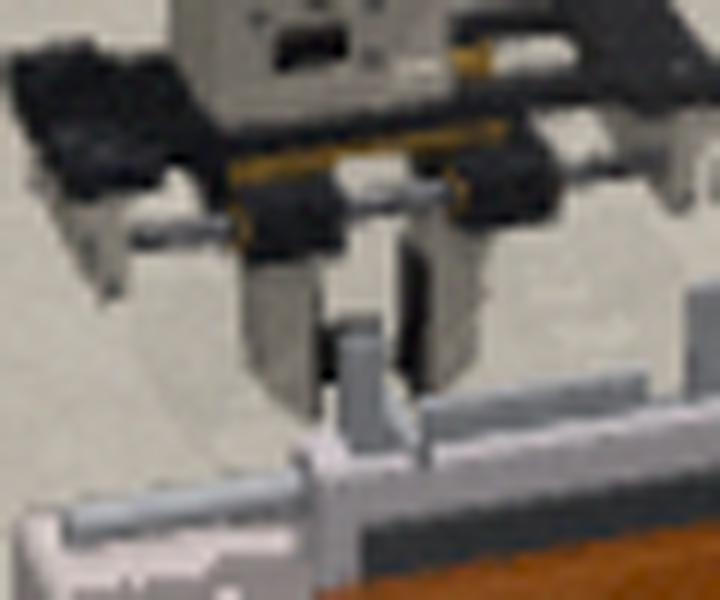

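The jaw centre now sits at about x=360 and the knob at about 357. I'll close in small steps and watch the force.

```bash
python3 -m creep '[[[0,0,0,0,0.72],[0,0,0,0,0.74],[0,0,0,0,0.75],[0,0,0,0,0.76],[0,0,0,0,0.76]]]'
python3 -m creep '[[[0,0,0,0,0.77],[0,0,0,0,0.775]]]'
python3 -m creep '[[[0,0,0,0,0.78],[0,0,0,0,0.785]]]'
```

```text
t: 3.22
tcp_pos: [511.1, 46.2, 114.7]
tool_rot: [-1.018, 1.32, 1.018]
contact_force: [0.9, -0.6, 0.3]
grip_width: 22.4
t: 3.38
tcp_pos: [511.1, 46.0, 114.7]
tool_rot: [-1.018, 1.32, 1.018]
contact_force: [-0.3, -1.3, 0.2]
grip_width: 21.1
t: 3.55
tcp_pos: [511.1, 45.9, 114.7]
tool_rot: [-1.018, 1.32, 1.018]
contact_force: [-0.6, -2.3, -0.7]
grip_width: 19.9
```

The -y finger touches first, so I'll shift the tool by -1 mm along y and go on closing.

```bash
python3 -m creep '[[[0,0,-0.05,0,0.785],[0,0,-0.1,0,0.785],[0,0,-0.1,0,0.785]]]'
python3 -m creep '[[[0,0,0,0,0.79],[0,0,0,0,0.795]]]'
python3 -m creep '[[[0,0,0,0,0.8],[0,0,0,0,0.805]]]'
python3 -m creep '[[[0,0,0,0,0.81],[0,0,0,0,0.815]]]'
```

```text
t: 3.8
tcp_pos: [510.9, 45.3, 114.8]
tool_rot: [-1.018, 1.32, 1.018]
contact_force: [-0.6, 0.4, 0.6]
grip_width: 19.5
t: 3.97
tcp_pos: [510.9, 45.3, 114.8]
tool_rot: [-1.018, 1.32, 1.018]
contact_force: [0.1, 0.2, 0.5]
grip_width: 19.1
t: 4.13
tcp_pos: [510.8, 45.0, 114.7]
tool_rot: [-1.018, 1.32, 1.018]
contact_force: [-0.9, -1.3, 1.3]
grip_width: 18.0
t: 4.3
tcp_pos: [510.8, 45.0, 114.7]
tool_rot: [-1.018, 1.32, 1.018]
contact_force: [-1.3, -0.9, 0.8]
grip_width: 17.4
```

Gripped at about 18 mm with negligible force. Now I'll lift along the circle.

```bash
python3 -m creep '[[[0,0,0,0,0.85],[-0.4,0,0,0,0.85],[-0.9,-0.06,0,0,0.85],[-1.4,-0.15,0,0,0.85],[-1.4,-0.15,0,0,0.85]]]'
python3 - <<'E'
from h import *
from bench import ctrl
R,t=st(ctrl.sense()); print(t)
E
```

```text
t: 4.72
tcp_pos: [512.3, 44.8, 129.5]
tool_rot: [-1.018, 1.32, 1.018]
contact_force: [-0.2, -2.1, -2.9]
grip_width: 17.8
t=4.72 tcp=[512.3  44.8 129.5] F(spinner xyz)=0.3,-2.1,-2.9 w=17.8
```

```bash
python3 -m creep '[[[-0.4,-0.1,0,0,0.85],[-0.83,-0.24,0,0,0.85],[-1.43,-0.5,0,0,0.85],[-2,-0.81,0,0,0.85],[-2.53,-1.18,0,0,0.85],[-3.03,-1.59,0,0,0.85],[-3.03,-1.59,0,0,0.85],[-3.03,-1.59,0,0,0.85]]]'
python3 - <<'E'
from h import *
from bench import ctrl
R,t=st(ctrl.sense()); print(t)
d=ctrl.camera("scene"); crop(d,290,155,370,215,10,"pics/scene4.png")
E
```

```text
t: 5.38
tcp_pos: [527.8, 40.9, 159.7]
tool_rot: [-1.017, 1.319, 1.018]
contact_force: [-4.6, -0.9, 3.9]
grip_width: 17.7
t=5.38 tcp=[527.8  40.9 159.7] F(spinner xyz)=-4.2,-2.0,3.9 w=17.7
```

View pics/scene4.png

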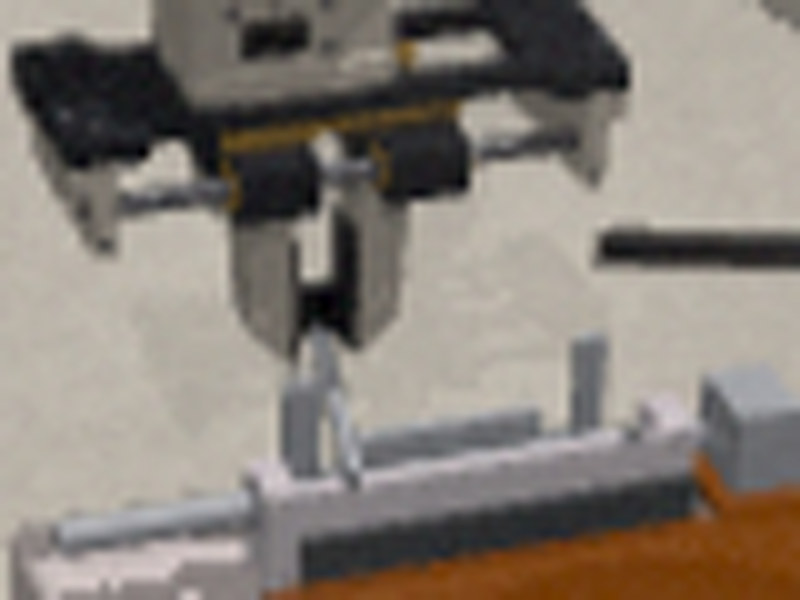

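The handle is lifted clear. The stop post is visible at (588,380) in the crop and the first notch's outer post at (300,420). Now I'll slide along +y.

```bash
python3 -m creep '[[[-0.1,0.1,0.3,0,0.85],[-0.1,0.1,0.8,0,0.85],[-0.1,0.1,1.4,0,0.85],[-0.1,0.1,2,0,0.85],[-0.1,0.1,2.6,0,0.85],[-0.1,0.1,3.2,0,0.85],[-0.1,0.1,3.7,0,0.85],[-0.1,0.1,4.0,0,0.85],[-0.1,0.1,4.0,0,0.85]]]'
python3 - <<'E'
from h import *
from bench import ctrl
s=ctrl.sense();R,t=st(s); print(t); print("slide",(s["tcp_pos"]-[527.8,40.9,159.7])@np.c_[SX,SY,SZ])
d=ctrl.camera("scene"); crop(d,290,155,370,215,10,"pics/scene5.png")
a=np.array([527.8,40.9,159.7])+SX*30; q=proj(d,[a+SY*i for i in(0,40,80)]);print(q)
E
```

```text
t: 6.18
tcp_pos: [538.4, 81.0, 160.1]
tool_rot: [-1.019, 1.317, 1.017]
contact_force: [5.9, -0.1, -7.2]
grip_width: 17.8
t=6.18 tcp=[538.4  81.  160.1] F(spinner xyz)=5.8,1.4,-7.2 w=17.8
slide [ 0.10910693 41.49857977  0.41890668]
[[323.66713883 193.43198314]
 [335.00171518 191.60889877]
 [346.16816417 189.81324175]]
```

View pics/scene5.png

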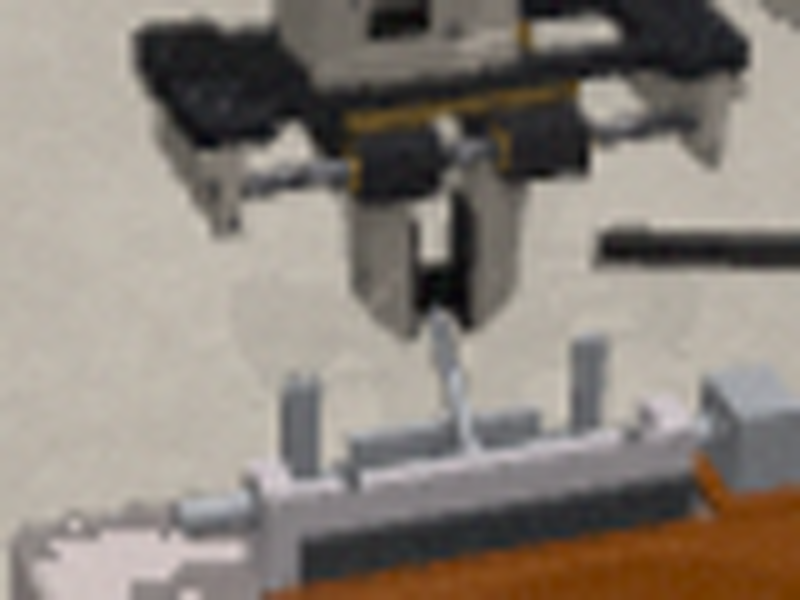

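The handle arm is at about (450,380) and the stop post at (588,380), so roughly 35 mm remain. I'll also relieve the radial pull.

```bash
python3 -m creep '[[[0.06,-0.06,0.3,0,0.85],[0.06,-0.06,0.8,0,0.85],[0.06,-0.06,1.3,0,0.85],[0.06,-0.06,1.7,0,0.85],[0.06,-0.06,2.0,0,0.85],[0.06,-0.06,2.0,0,0.85]]]'
python3 - <<'E'
from h import *
from bench import ctrl
s=ctrl.sense();R,t=st(s); print(t); print("slide",(s["tcp_pos"]-[527.8,40.9,159.7])@np.c_[SX,SY,SZ])
E
python3 -m creep '[[[0,0,0.2,0,0.85],[0,0,0.4,0,0.85],[0,0,0.6,0,0.85],[0,0,0.6,0,0.85]]]'
python3 - <<'E'
from h import *
from bench import ctrl
s=ctrl.sense();R,t=st(s); print(t); print("slide",(s["tcp_pos"]-[527.8,40.9,159.7])@np.c_[SX,SY,SZ])
d=ctrl.camera("scene"); crop(d,290,155,370,215,10,"pics/scene6.png")
E
```

```text
t: 6.73
tcp_pos: [543.2, 100.2, 159.6]
tool_rot: [-1.019, 1.318, 1.019]
contact_force: [2.8, 1.4, -1.9]
grip_width: 17.5
t=6.73 tcp=[543.2 100.2 159.6] F(spinner xyz)=2.3,2.0,-1.9 w=17.5
slide [-0.195938   61.24747954 -0.08159895]
t: 7.07
tcp_pos: [544.3, 105.1, 159.5]
tool_rot: [-1.018, 1.319, 1.018]
contact_force: [1.7, -0.8, -2.0]
grip_width: 17.8
t=7.07 tcp=[544.3 105.1 159.5] F(spinner xyz)=1.8,-0.3,-2.0 w=17.8
slide [-0.30443811 66.29802662 -0.18185916]
```

View pics/scene6.png

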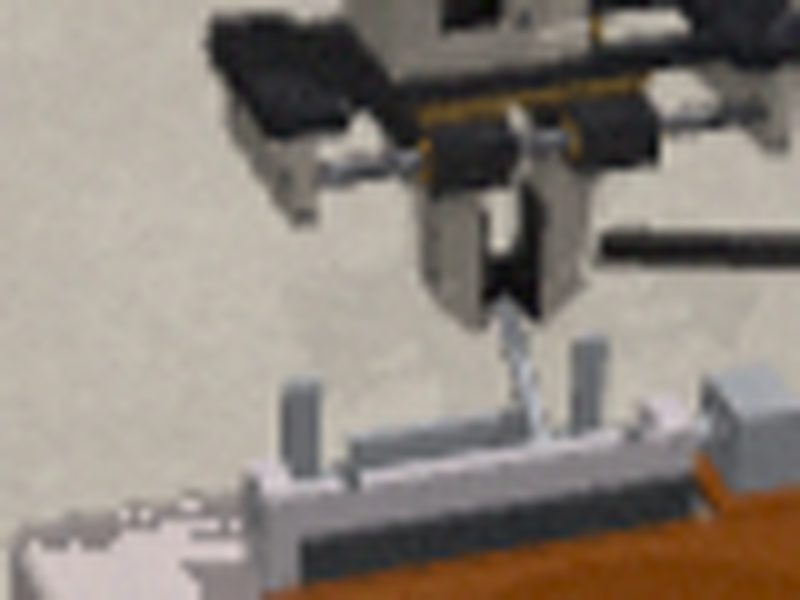

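The arm is at about (515,380) and the post's left edge at about 572, so roughly 10–15 mm remain. I'll creep slowly with force checks.

```bash
cat > q.py <<'E'
from h import *
from bench import ctrl
s=ctrl.sense();R,t=st(s); print(t); print("slide",((s["tcp_pos"]-[527.8,40.9,159.7])@np.c_[SX,SY,SZ]).round(2))
E
python3 -m creep '[[[0,0,0.15,0,0.85],[0,0,0.3,0,0.85],[0,0,0.4,0,0.85],[0,0,0.5,0,0.85],[0,0,0.5,0,0.85]]]' >/dev/null; python3 q.py
python3 -m creep '[[[0,0,0.1,0,0.85],[0,0,0.2,0,0.85],[0,0,0.2,0,0.85]]]'>/dev/null; python3 q.py
```

```text
t=7.53 tcp=[545.5 109.8 159.5] F(spinner xyz)=2.2,0.1,-1.6 w=17.5
slide [-0.34 71.14 -0.23]
t=7.78 tcp=[546.  111.7 159.5] F(spinner xyz)=2.6,-1.0,-1.0 w=18.0
slide [-0.36 73.11 -0.23]
```

```bash
python3 -m creep '[[[0,0,0.05,0,0.85],[0,0,0.1,0,0.85],[0,0,0.1,0,0.85]]]'>/dev/null; python3 q.py
python3 -m creep '[[[0,0,0.05,0,0.85],[0,0,0.1,0,0.85],[0,0,0.1,0,0.85]]]'>/dev/null; python3 q.py
```

```text
t=8.03 tcp=[546.2 112.5 159.4] F(spinner xyz)=3.3,-0.8,-1.8 w=17.4
slide [-0.37 73.97 -0.26]
t=8.28 tcp=[546.4 113.5 159.4] F(spinner xyz)=2.5,-1.6,-1.6 w=17.7
slide [-0.38 74.94 -0.26]
```

```bash
python3 -m creep '[[[0,0,0.05,0,0.85],[0,0,0.1,0,0.85],[0,0,0.1,0,0.85]]]'>/dev/null; python3 q.py
python3 -m creep '[[[0,0,0.05,0,0.85],[0,0,0.1,0,0.85],[0,0,0.1,0,0.85]]]'>/dev/null; python3 q.py
```

```text
t=8.53 tcp=[546.7 114.5 159.4] F(spinner xyz)=2.5,-1.3,-0.6 w=17.8
slide [-0.39 75.99 -0.26]
t=8.78 tcp=[546.9 115.5 159.4] F(spinner xyz)=3.3,-1.5,-2.5 w=17.7
slide [-0.42 77.   -0.28]
```

```bash
python3 -m creep '[[[0,0,0.05,0,0.85],[0,0,0.1,0,0.85],[0,0,0.1,0,0.85]]]'>/dev/null; python3 q.py
python3 -m creep '[[[0,0,0.05,0,0.85],[0,0,0.05,0,0.85]]]'>/dev/null; python3 q.py
python3 - <<'E'
from h import *
from bench import ctrl
d=ctrl.camera("scene"); crop(d,290,155,370,215,10,"pics/scene7.png")
E
```

```text
t=9.03 tcp=[547.2 116.5 159.4] F(spinner xyz)=4.7,-2.5,-2.1 w=17.8
slide [-0.41 78.02 -0.28]
t=9.20 tcp=[547.3 116.9 159.4] F(spinner xyz)=3.9,-1.5,-2.4 w=17.6
slide [-0.43 78.47 -0.27]
```

View pics/scene7.png

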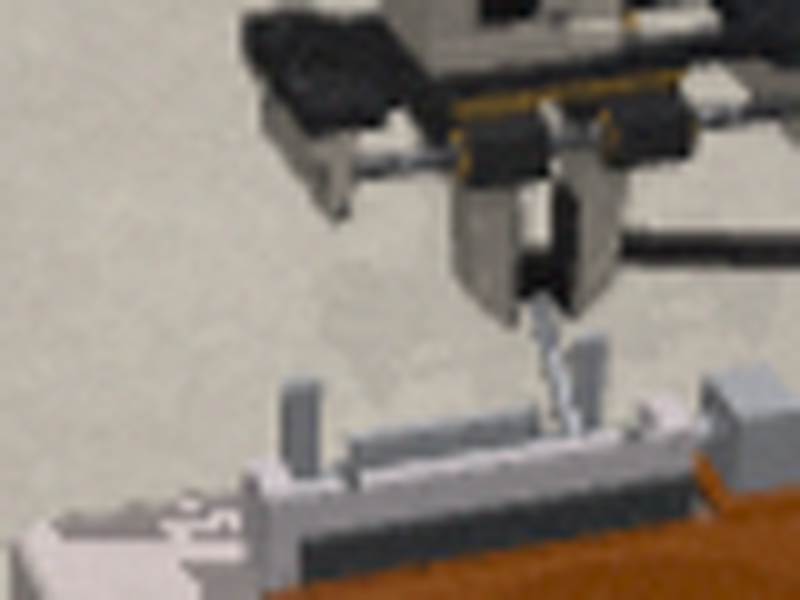

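The arm is very close to the post, at about (560,390) against the post edge at 572. I'll continue in 0.5 mm steps.

```bash
python3 -m creep '[[[0,-0.0,0.05,0,0.85],[0,0,0.05,0,0.85]]]'>/dev/null; python3 q.py
python3 -m creep '[[[0,0,0.05,0,0.85],[0,0,0.05,0,0.85]]]'>/dev/null; python3 q.py
python3 -m creep '[[[0,0,0.05,0,0.85],[0,0,0.05,0,0.85]]]'>/dev/null; python3 q.py
```

```text
t=9.42 tcp=[547.5 117.4 159.4] F(spinner xyz)=4.2,-1.0,-2.8 w=17.6
slide [-0.4  78.95 -0.27]
t=9.58 tcp=[547.6 117.9 159.4] F(spinner xyz)=4.3,-1.4,-2.7 w=17.7
slide [-0.4  79.47 -0.26]
t=9.75 tcp=[547.7 118.4 159.4] F(spinner xyz)=3.6,-0.6,-2.0 w=17.7
slide [-0.4  79.97 -0.29]
```

```bash
python3 -m creep '[[[0,0,0.05,0,0.85],[0,0,0.05,0,0.85]]]'>/dev/null; python3 q.py
python3 -m creep '[[[0,0,0.05,0,0.85],[0,0,0.05,0,0.85]]]'>/dev/null; python3 q.py
```

```text
t=9.92 tcp=[547.8 118.9 159.4] F(spinner xyz)=5.3,-1.1,-3.8 w=17.5
slide [-0.42 80.48 -0.27]
t=10.08 tcp=[547.9 119.3 159.4] F(spinner xyz)=4.1,-1.3,-2.1 w=17.4
slide [-0.42 80.98 -0.28]
```

```bash
python3 -m creep '[[[0,0,0.05,0,0.85],[0,0,0.05,0,0.85]]]'>/dev/null; python3 q.py
```

```text
t=10.25 tcp=[548.1 119.8 159.4] F(spinner xyz)=4.6,-1.5,-2.9 w=17.9
slide [-0.4  81.46 -0.26]
```

```bash
python3 -m creep '[[[0,-0.03,0.05,0,0.85],[0,-0.03,0.05,0,0.85]]]'>/dev/null; python3 q.py
python3 -m creep '[[[0,0,0.05,0,0.85],[0,0,0.05,0,0.85]]]'>/dev/null; python3 q.py
```

```text
t=10.42 tcp=[548.1 120.  159.4] F(spinner xyz)=3.3,-2.1,-1.0 w=17.4
slide [-0.39 81.65 -0.29]
t=10.58 tcp=[548.2 120.1 159.4] F(spinner xyz)=2.8,-4.3,-0.4 w=17.8
slide [-0.41 81.78 -0.32]
```

```bash
python3 -m creep '[[[0,0,0.05,0,0.85],[0,0,0.05,0,0.85]]]'>/dev/null; python3 q.py
python3 - <<'E'
from h import *
from bench import ctrl
d=ctrl.camera("scene"); crop(d,315,165,375,210,13,"pics/scene8.png")
E
```

```text
t=10.75 tcp=[548.1 120.2 159.3] F(spinner xyz)=2.4,-5.8,1.1 w=17.8
slide [-0.44 81.86 -0.37]
```

View pics/scene8.png

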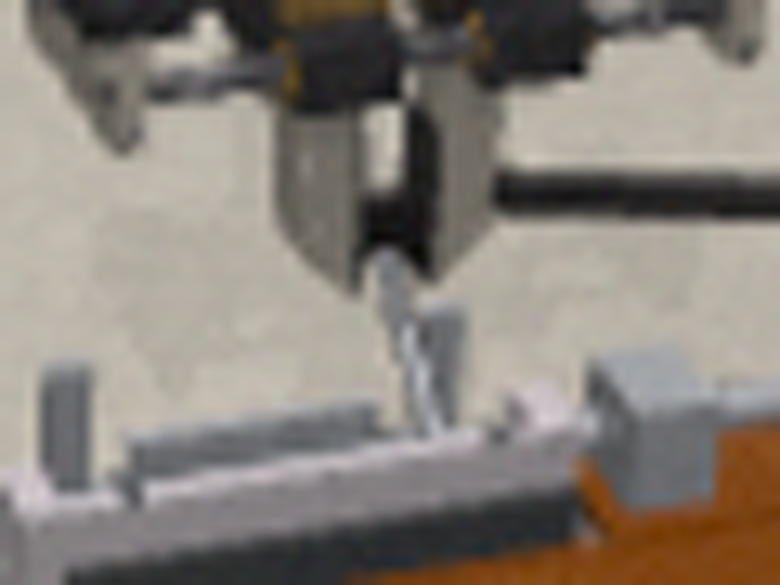

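Contact: Fy rises from 1.5 to 5.8 N and the slide stalls at about 81.7 mm. The picture shows the arm against the post at (430,380), and the rod entering the keeper. I'll back off to the notch's middle, 2.5 mm.

```bash
python3 -m creep '[[[0,0,-0.1,0,0.85],[0,0,-0.2,0,0.85],[0,0,-0.3,0,0.85],[0,0,-0.37,0,0.85],[0,0,-0.37,0,0.85]]]'>/dev/null; python3 q.py
```

```text
t=11.22 tcp=[547.8 118.2 159.5] F(spinner xyz)=2.4,0.5,-1.4 w=17.7
slide [-0.28 79.81 -0.19]
```

```bash
python3 -m creep '[[[0,0,-0.06,0,0.85],[0,0,-0.06,0,0.85],[0,0,-0.06,0,0.85]]]'>/dev/null; python3 q.py
```

```text
t=11.47 tcp=[547.5 117.2 159.5] F(spinner xyz)=1.3,1.9,-0.2 w=17.8
slide [-0.3  78.81 -0.22]
```

Now I'll lower along the arc, checking partway.

```bash
python3 -m creep '[[[0.27,0.24,0.02,0,0.85],[0.54,0.45,0.02,0,0.85],[0.8,0.64,0.02,0,0.85],[1.07,0.82,0.02,0,0.85],[1.35,0.98,0.02,0,0.85],[1.64,1.13,0.02,0,0.85],[1.64,1.13,0.02,0,0.85]]]'>/dev/null; python3 q.py
```

```text
t=12.05 tcp=[536.5 120.1 142.5] F(spinner xyz)=2.0,1.3,2.1 w=17.6
slide [-11.69  78.79 -17.25]
```

```bash
python3 -m creep '[[[0.3,0.14,0,0,0.85],[0.6,0.26,0,0,0.85],[0.9,0.36,0,0,0.85],[1.22,0.45,0,0,0.85],[1.22,0.45,0,0,0.85]]]'>/dev/null; python3 q.py
```

```text
t=12.47 tcp=[532.1 121.2 130.2] F(spinner xyz)=2.5,1.3,2.4 w=17.9
slide [-16.21  78.75 -29.5 ]
```

```bash
python3 -m creep '[[[0.25,0.06,0,0,0.85],[0.5,0.11,0,0,0.85],[0.75,0.15,0,0,0.85],[0.75,0.15,0,0,0.85]]]'>/dev/null; python3 q.py
python3 -m creep '[[[0.15,0.02,0,0,0.85],[0.3,0.04,0,0,0.85],[0.3,0.04,0,0,0.85]]]'>/dev/null; python3 q.py
```

```text
t=12.80 tcp=[530.7 121.6 122.9] F(spinner xyz)=2.0,0.4,2.8 w=17.7
slide [-17.66  78.78 -36.85]
t=13.05 tcp=[530.4 121.7 120.1] F(spinner xyz)=0.4,0.6,3.7 w=17.8
slide [-17.99  78.78 -39.59]
```

```bash
python3 -m creep '[[[0.15,0,0,0,0.85],[0.3,0,0,0,0.85],[0.3,0,0,0,0.85]]]'>/dev/null; python3 q.py
python3 - <<'E'
from h import *
from bench import ctrl
d=ctrl.camera("scene"); crop(d,315,165,375,210,13,"pics/scene9.png")
E
```

```text
t=13.30 tcp=[530.2 121.7 117. ] F(spinner xyz)=0.2,0.8,2.8 w=17.8
slide [-18.15  78.74 -42.7 ]
```

View pics/scene9.png

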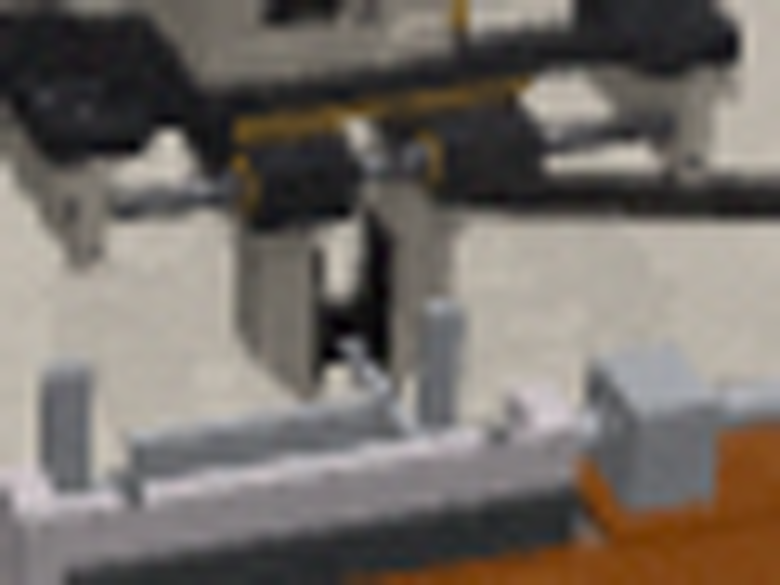

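The arm now lies between the ridge's end and the post, around (400,400), and the force is low. I'll lower a last bit, then release and retreat upward.

```bash
python3 -m creep '[[[0.1,0,0,0,0.85],[0.15,0,0,0,0.85],[0.15,0,0,0,0.85]]]'>/dev/null; python3 q.py
python3 -m creep '[[[0,0,0,0,0.79],[0,0,0,0,0.75],[0,0,0,0,0.7],[0,0,0,0,0.6],[0,0,0,0,0.6]]]'>/dev/null; python3 q.py
python3 - <<'E'
from h import *
from bench import ctrl
d=ctrl.camera("scene"); crop(d,315,165,375,210,13,"pics/scene10.png")
E
```

```text
t=13.60 tcp=[530.2 121.7 115.7] F(spinner xyz)=-1.5,1.6,3.0 w=17.7
slide [-18.15  78.78 -44.  ]
t=14.02 tcp=[530.4 121.5 115.6] F(spinner xyz)=0.5,-1.5,0.2 w=34.9
slide [-17.96  78.61 -44.05]
```

View pics/scene10.png

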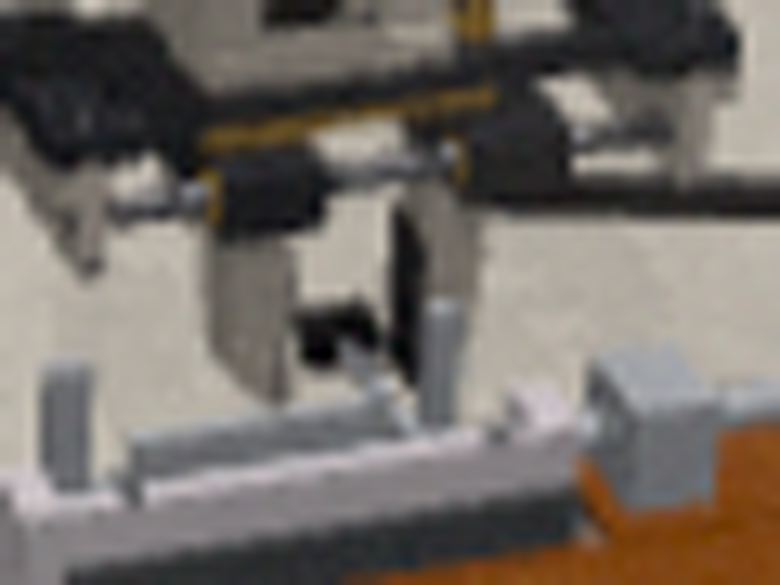

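The fingers are open and the knob is free, at about (340,335), level. Retreating upward and back.

```bash
python3 -m creep '[[[-0.5,0,0,0,0.55],[-1.5,0,0,0,0.55],[-3,0,0,0,0.5],[-5,0,0,0,0.5],[-7,0,0,0,0.5],[-9,0,0,0,0.5],[-10,2,3,0,0.5],[-10,4,6,0,0.5],[-10,7,9,0,0.5],[-10,10,12,0,0.5]]]'
python3 -m creep '[[[0,2,3,0,0.5],[0,4,6,0,0.5],[0,5,9,0,0.5],[0,6,12,0,0.5],[0,6,14,0,0.5],[0,6,14,0,0.5]]]'
python3 - <<'E'
from h import *
from bench import ctrl
d=ctrl.camera("top"); pickle.dump(d,open("topf.pkl","wb")); crop(d,220,100,380,220,5,"pics/topf.png")
d=ctrl.camera("scene"); pickle.dump(d,open("scf.pkl","wb")); crop(d,290,160,370,215,10,"pics/scf.png")
print(proj(d,np.array([511.5,45.3,130])+SY*79))
E
```

```text
t: 14.9
tcp_pos: [464.8, 263.0, 217.3]
tool_rot: [-1.017, 1.318, 1.016]
contact_force: [0.5, -0.5, -1.0]
grip_width: 45.8
t: 15.4
tcp_pos: [441.5, 417.6, 216.5]
tool_rot: [-1.02, 1.316, 1.023]
contact_force: [-0.0, 0.5, 0.5]
grip_width: 46.2
[[340.51465737 190.64409181]]
```

View pics/topf.png

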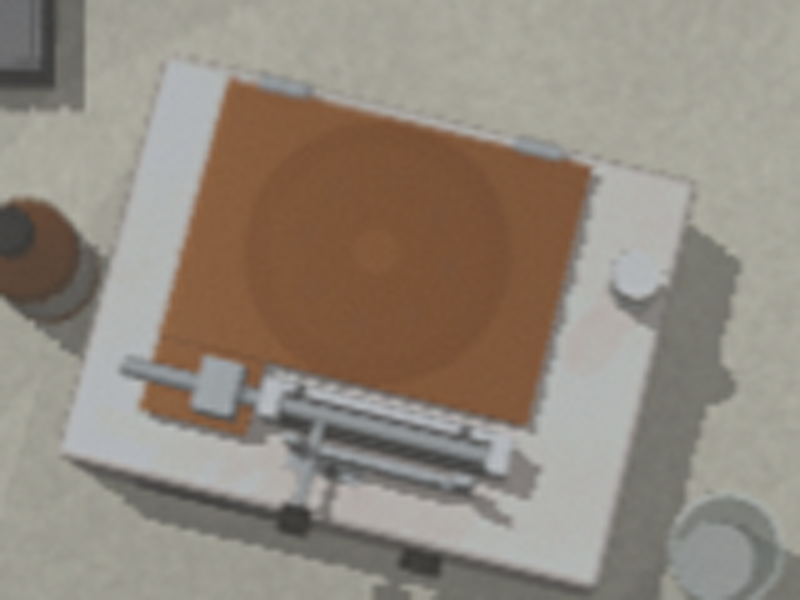

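View pics/scf.png

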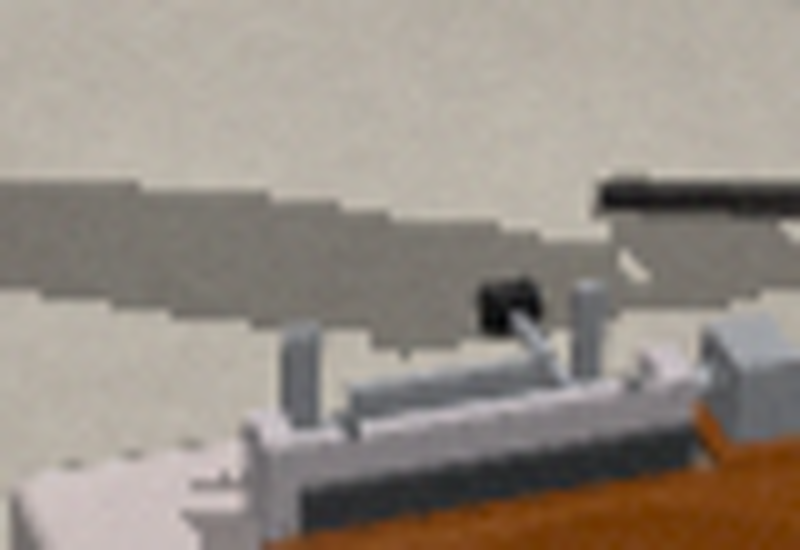

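In the top view the knob is at (294,520), with the arm in the far notch and the rod through the keeper at (218,385). In the scene view the knob is at (510,307), full pixel (340.5,190.2), against a predicted (340.5,190.6) for level. A dark patch at (421,560) in the top view needs a check, along with the knob's height and the bystanders.

Run:
```python
from h import *
a=pickle.load(open("top.pkl","rb"));b=pickle.load(open("topf.pkl","rb"))
def pts(d,x0,y0,x1,y1):
    g=[(u,v) for v in range(y0,y1) for u in range(x0,x1)]
    o,r=rays(d,g); z=np.array([d["range_z"][v,u] for u,v in g]); return o+r*z[:,None], np.array([d["color"][v,u] for u,v in g])
def dark(d,*bx):
    P,c=pts(d,*bx); m=c.max(1)<60; return P[m]
for n,d,bx in(("before",a,(297,205,310,218)),("after",b,(272,198,285,208)),("patch",b,(297,205,312,218))):
    P=dark(d,*bx); print(n,len(P),np.percentile(P[:,2],[10,50,90]).round(1),P.mean(0).round(1))
crop(b,60,60,560,330,1.6,"pics/topw.png")
```

```text
before 33 [ 84.2 134.6 141.1] [509.1  45.9 126.5]
after 1 [135.6 135.6 135.6] [535.5 116.8 135.6]
patch 1 [63.2 63.2 63.2] [511.   57.8  63.2]
```

View pics/topw.png

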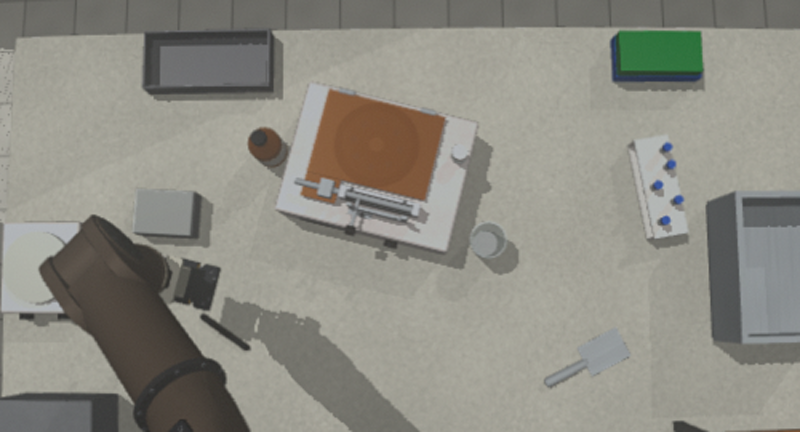

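The bystanders are all where they were. The dark patch is at about z 63, so it's a fixture on the box's front face that the knob hid before. Last, the knob's height, with a looser threshold.

Run:
```python
from h import *
for fn,bx in(("top.pkl",(299,205,310,217)),("topf.pkl",(273,198,285,208)),("scene.pkl",(313,189,325,198)),("scf.pkl",(336,186,346,195))):
    d=pickle.load(open(fn,"rb")); x0,y0,x1,y1=bx
    g=[(u,v) for v in range(y0,y1) for u in range(x0,x1) if d["color"][v,u].max()<70]
    o,r=rays(d,g); z=np.array([d["range_z"][v,u] for u,v in g]); P=o+r*z[:,None]
    P=P[P[:,2]>110]
    print(fn,len(P),np.percentile(P[:,2],[5,25,50,75,95]).round(1),np.median(P,0).round(1), "local",((np.median(P,0)-[512,46.5,130])@np.c_[SX,SY,SZ]).round(1))
```

```text
top.pkl 33 [129.1 132.5 135.3 137.9 142.6] [510.2  46.  135.3] local [-1.6 -1.   5.3]
topf.pkl 27 [130.4 134.1 136.5 138.4 142.1] [529.6 122.6 136.5] local [-2.3 78.1  6.5]
scene.pkl 7 [127.9 129.7 133.8 135.4 137.9] [510.6  36.4 133.8] local [  1.2 -10.1   3.8]
scf.pkl 23 [126.5 130.9 135.6 138.4 140.5] [535.1 116.1 135.6] local [ 4.7 73.2  5.6]
```

Same height as at the start, so the handle is level, with a slide of about 79 mm. Handing in.

```bash
python3 -c "
from bench import ctrl
print(ctrl.job_done())"
```

```text
the job is handed in; nothing more can be done
None
```

The shield is bolted and I've handed the job in; no verdict came back. I pinched the knob, lifted the handle about 0.75 rad and slid the bolt until it met the stop post. That contact came at about 81.7 mm of slide with roughly 6 N. I then backed off about 2.5 mm to the notch's middle, lowered the handle along its arc and released it. The job took about 15.5 s of the 58 s.

**Last checks**
- **Bolt:** it stands about 79 mm along its slide, with the rod through the keeper.
- **Handle:** the arm lies in the far notch. The knob's top-view height (median 136.5 mm) is within about 1 mm of where it lay at the start (135.3 mm), so the handle is level as far as the depth noise shows.
- **Forces:** the largest reading at the wrist was about 9 N. It came during the slide, when the tool pulled outward on the knob. I can't measure the force between the bolt and the metal directly.
- **Surroundings:** the bystanders look unmoved in the top view, and the gripper is clear of everything.

A dark patch in the last top view looked like the knob at its old place. Its depth puts it on the box's front face, where the knob had hidden it.

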